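# Fit the valve piston and hold it at the bottom of its stroke

## Robot

A 7-joint arm with a two-finger parallel gripper is mounted at the origin on the work surface. World frame = base frame: x ahead of the robot, y to its left, z up, the work surface at z = 0. Lengths are in m, angles in degrees, forces in N, time in s.
With the tool pointing down it reaches from about 0.4 to 0.925 m from the base axis. Payload 5.6 kg.
Tool frame: the origin (TCP) lies at the very end of the fingers, on their centre line; the grasp point (between the pads) lies 19 mm behind it; z points along the fingers, y is the line along which they close (so a half turn about z gives the same grasp; the last joint's range is limited). The gripper opens to 85 mm and grips with 20 to 120 N. Pads are 22 mm wide; open, the fingers measure 114 mm over their backs; the gripper's body (76 mm by 85 mm) begins 54 mm behind the grasp point. The pads swing forward as they close: fully open they stand 13 mm farther back than shut.
Start: joints at [-73.74, 26.786, -0.665, 91.828, 0.344, 61.387, -3.226], TCP at [0.209, 0.616, 0.231] pointing down, gripper open.
Joint ranges: [-144.91, 144.91], [-17.63, 115.5], [-89.93, 88.59], [15.96, 139.68], [-74.01, 254.01], [8.47, 105.57], [-167.45, 167.45]. Speed limits (degrees/s): [147.25, 147.25, 180, 180, 180, 180, 180].

## Interface

Orientations are given as a 3x3 rotation matrix whose columns are the frame's x, y, z axes.
In Python, from cell import env, get_image, camera_model gives the robot as it stands.
- The arm moves only by the tool arm_command, never from a script. Its argument "plan" is text: rows parted by semicolons, each of 6 numbers parted by spaces: the shift along the tool's x, y, z in m, then the turn, a rotation vector about the tool's x, y, z in rad. In form: tx ty tz wx wy wz; .... A call has 1 to 12 rows; each row is the pose to reach, as a shift and turn from the pose commanded when the call began, along the tool's axes at that moment; what a row does not reach only later rows make up. A row lasts 1/12 s, in which the tool goes at most 41.7 mm and 7.16 degrees, less where a joint would pass 70% of its speed; a pose out of reach is approached as far as the arm can. A call with a gripper value outside its range is refused whole. "jaw" is the gripper's target within -1 to 1 (shut at 1, half-way at 0, fully open at -1), set as the call begins (left out, the last holds). The fingers move at their own pace and stop on an object; "grip_force" is the grip in N (left out, the last holds). Time passes only in rows, so rows that repeat a pose let the fingers close. It gives the time, the measured TCP pose, the force, the opening and the grip force at its end, in the units of the state.
- env.read_state(): the state, without advancing time (a new reading comes with each control period).
- get_image(name): name is "scene" or "top" or "wrist"; returns the picture (384x512x3 uint8, red, green, blue); there is no depth.
- camera_model(name): a dict with "camera_matrix" (3x3 intrinsics, pixels), "D" ([k1, k2, p1, p2, k3] as OpenCV has them; the pictures are not rectified), "R" (3x3) and "t" (3): a world point X has camera coordinates R X + t; the wrist camera has in their place "mount" (4x4, takes a point from camera to tool coordinates, whose origin is the TCP and whose axes are the flange's). Camera axes: x right, y down, z forward; pixel columns grow to the right and rows downward; lengths in m; the calibration is good to about 2 mm. A picture is of the moment at which its call begins: read the wrist's pose just before it. camera_model takes no time and is no camera call.
- env.finish_job(): hands the job in; it is judged then, once.
The state is a dict: "clock": time; "q": joint angles; "qvel": joint speeds; "effort": joint torques, N m; "position": TCP position; "eef_rot": TCP orientation; "ft_force": force on the tool from outside, world axes, zero at the start; "torque": the same for the moment, N m; "opening": opening from 0.0 (shut) to 1.0 (fully open); "finger_force": force on a finger pad.
Only numpy, scipy, OpenCV 4.12 (cv2) and the standard library are available. Lean on these libraries where they do the work, as an engineer would, in place of code of your own. Each camera call takes 0.05 s, during which the arm holds its last target. There are 200 camera calls.

## Task

Three look-alike valve pistons stand on the grey mat; take the one whose body fits the bore of the brass valve casing in the vise and, holding it upright, lower it foot first into the casing. Then press its finger button down against the valve spring until the button is hard down on the top cap, and finish while still holding it there, leaning firmly on that stop but not forcing it, so that the stroke can be checked. Leave the other two pistons and the loose things on the bench as they are.

Things in the scene. Friction and masses are not known exactly. Their poses are not given: they have to be found in the camera images.
- piston_mid: The fitting piston, 110 g, upright on the mat. Origin: centre of its flat foot, z to the button. Silver body 22 mm wide, 60 mm long, foot chamfered 3 mm; 8 mm brass stem; red felt 16 mm wide at 84 to 88 mm; brass finger button 20 mm wide at 88 to 102 mm (its top). Grip the button, fingertips no lower than 86 mm above the foot, or they meet the cap at the stroke's end. Any turn about z will do.
- piston_mid_cap: Brass top cap of piston_mid, a disc 32 mm wide, 6 mm thick, captive on the stem, origin at the centre of its underside. It rests on the silver body (60 to 66 mm above the foot) and slides freely up the stem by 18 mm to the felt. Wider than the casing, it stays on the rim while the piston goes on down; felt on cap is the hard stop.
- piston_slim: Wrong piston, loose: body 17 mm in diameter, cap 24 mm, otherwise like piston_mid. Origin at the centre of its foot. Leave it standing.
- piston_wide: Wrong piston, loose: body 27 mm in diameter, cap 38 mm, otherwise like piston_mid; does not enter the casing. Origin at the centre of its foot. Leave it standing.
- mat: Fixed dark grey mat, 130 x 270 x 6 mm, origin at the centre of its underside; the three pistons stand on it (feet 6 mm above the bench) in a row along its y axis, about 80 mm apart, in any order.
- casing: Brass valve casing held upright in the blue bench vise, fixed, z up. A tube open at the top: bore 24 mm, outside 31 mm, 100 mm long with stub tubes on its sides. Origin at the centre of its lower end, 42 mm above the bench.
- casing_rim (a point): Centre of the casing's open top end (the mouth of the bore), 142 mm above the bench, z up. The vise jaws (84 mm wide, reaching 80 mm to either side of the casing along the casing's x axis) are 100 mm high at most, the vise's base and handle reach 112 mm, the side tubes stay 15 mm below the rim.
- spring_seat (a joint): Travel in m, downwards, of the sprung seat inside the casing; 0 = up. At 0 its top is 60 mm below the rim, so a piston standing on it has its silver body's top level with the rim. It pushes up with 3 N at once plus 250 N/m: 7.5 N at 18 mm, where the piston meets its stop. A push of 12 to 25 N in all bears firmly on the stop.
- oil_bottle: Loose oil bottle, 32 mm in diameter, 100 mm high, origin under its centre; leave it.
- felt_jar: Loose glass jar, 60 mm in diameter, 60 mm high, origin under its centre; leave it.
- mouthpiece: Loose brass mouthpiece standing on its 27 mm cup, 85 mm high, origin under its centre; leave it.
- mallet: Loose mallet lying down, head 38 mm in diameter and 75 mm long over the origin, handle 190 mm long towards its -x; leave it.
- brush: Loose cleaning brush, 170 mm long, lying along its x axis, origin under its middle; leave it.

How it is judged:
By the outcome, as a careful person would: the job done as asked, in the order asked, and still so for the second after the job is handed in, while the arm keeps its last pose, push and grip.
It also fails if it takes over 54 s, if anything falls off the work surface, if the arm or the gripper's body presses on something with over 40 N, if the wrist force passes 120 N, or if a joint passes its speed limit or range.

## Working session

There is one attempt and no reset: what is moved stays moved. The work goes in short steps, Python scripts to look and compute and a tool call to move; the robot and the scene stay as the last step left them, time stands still between calls to the robot, and variables do not carry over. Pictures are saved under pics/ and viewed, at most 10 in all, crops included, and the job is handed in when it is done.

Besides the shell and the picture viewer there is one more tool, called as a command line: name --argument value ..., lists and objects as JSON in quotes. arm_command: Moves the arm, as the interface text tells. Its arguments: {"type":"object","properties":{"plan":{"type":"string"},"jaw":{"type":"number"},"grip_force":{"type":"number"}},"required":["plan"]}

```bash
ls; mkdir -p pics; cat > h.py <<'E'
import numpy as np,cv2
from cell import env,get_image,camera_model
def ray(name,uv,st=None):
    m=camera_model(name);K=np.array(m["camera_matrix"]);D=np.array(m["D"],float)
    p=cv2.undistortPoints(np.array(uv,float).reshape(-1,1,2),K,D).reshape(-1,2)
    d=np.c_[p,np.ones(len(p))]
    if name=="wrist":
        M=np.array(m["mount"]);R=np.array(st["eef_rot"]).reshape(3,3);o=R@M[:3,3]+np.array(st["position"]);d=d@(R@M[:3,:3]).T
    else:
        R=np.array(m["R"]);o=-R.T@np.array(m["t"]).ravel();d=d@R
    return o,d
def onz(name,uv,z,st=None):
    o,d=ray(name,uv,st);return o+d*((z-o[2])/d[:,2])[:,None]
def snap(name,f):
    st=env.read_state();im=get_image(name);cv2.imwrite(f"pics/{f}.png",im[:,:,::-1]);return st,im
E
python3 - <<'E'
from h import *
for n in("scene","top"):
    st,im=snap(n,n+"0")
    m=camera_model(n);print(n,m["camera_matrix"],m["D"],ray(n,[[256,192]]))
print(st, camera_model("wrist"))
a=cv2.imread("pics/scene0.png");b=cv2.imread("pics/top0.png")
cv2.imwrite("pics/both0.png",cv2.resize(np.vstack([a,b]),None,fx=.78,fy=.78))
E
```

```text
pics
scene [[430.80877567   0.         258.03368115]
 [  0.         430.80877567 182.55732509]
 [  0.           0.           1.        ]] [-0.01217932  0.          0.          0.          0.        ] (array([1.16553063, 0.22059059, 1.09002786]), array([[-0.4458232 , -0.18711527, -0.87563249]]))
top [[406.73287101   0.         260.90392695]
 [  0.         406.73287101 195.65235216]
 [  0.           0.           1.        ]] [-0.10010281  0.          0.          0.          0.        ] (array([ 0.44724063, -0.0052358 ,  1.16044134]), array([[ 1.84203397e-01, -6.22322923e-04, -9.83002917e-01]]))
{'clock': 0.05, 'q': array([-73.73730118,  26.83660228,  -0.66566815,  91.88253247,
         0.3423924 ,  61.3866791 ,  -3.2264122 ]), 'qvel': array([ 0.01126216, -0.08237043,  0.01210033, -0.10619402, -0.00226024,
       -0.02222715, -0.05075996]), 'effort': array([ 9.14243592e-04, -5.33997846e+01,  2.17842520e-02, -2.52239978e+01,
        1.15328893e-02,  4.35360897e-03, -1.14920945e-05]), 'position': array([0.20854838, 0.61502916, 0.23031987]), 'eef_rot': array([[-9.47038852e-01,  3.21118629e
[... 217 characters left out ...]
ray([ 0.02591386,  0.01079527, -0.00378161]), 'finger_force': 0.0, 'opening': 0.9997641422302669} {'camera_matrix': array([[276.39052117,   0.        , 254.38083866],
       [  0.        , 276.39052117, 192.79918674],
       [  0.        ,   0.        ,   1.        ]]), 'D': array([-0.02552062,  0.        ,  0.        ,  0.        ,  0.        ]), 'mount': array([[ 3.50104679e-04, -9.46600467e-01, -3.22408798e-01,
         8.29784877e-02],
       [ 9.99999361e-01, -1.50299870e-05,  1.13003072e-03,
         6.47679719e-04],
       [-1.07453341e-03, -3.22408988e-01,  9.46599857e-01,
        -1.41840234e-01],
       [ 0.00000000e+00,  0.00000000e+00,  0.00000000e+00,
         1.00000000e+00]])}
```

View pics/top0.png

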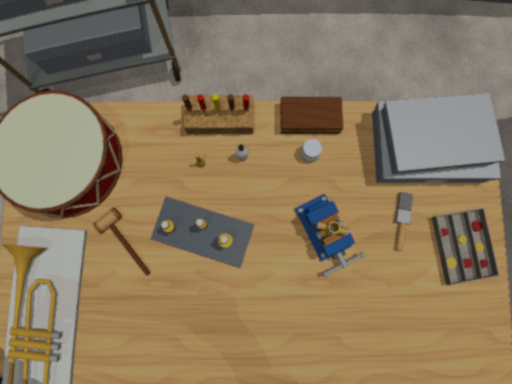

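View pics/scene0.png

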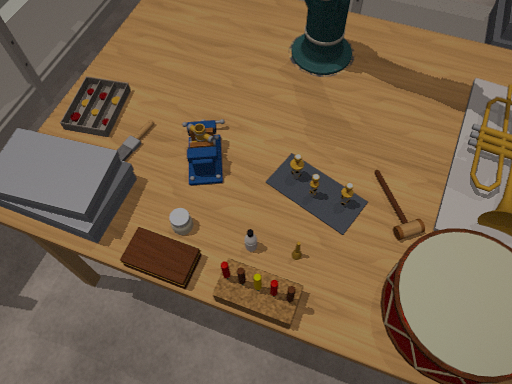

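```bash
python3 - <<'E'
from h import *
a=cv2.imread("pics/top0.png");b=cv2.imread("pics/scene0.png")
A=cv2.resize(a[190:280,145:265],None,fx=4,fy=4,interpolation=cv2.INTER_CUBIC)
B=cv2.resize(a[185:285,290:370],None,fx=4,fy=4,interpolation=cv2.INTER_CUBIC)
h=max(A.shape[0],B.shape[0]);
cv2.imwrite("pics/z.png",np.hstack([cv2.copyMakeBorder(x,0,h-x.shape[0],0,0,0) for x in(A,B)]))
print(onz("top",[[167,227],[201,224],[225,240]],.1).round(3),onz("top",[[335,228]],.142).round(3))
print(onz("scene",[[298,158],[316,177],[348,187]],.105).round(3),onz("scene",[[200,128]],.142).round(3))
E
```

```text
[[0.554 0.228 0.1  ]
 [0.561 0.139 0.1  ]
 [0.519 0.075 0.1  ]] [[ 0.545 -0.205  0.142]]
[[0.525 0.08  0.105]
 [0.566 0.143 0.105]
 [0.566 0.231 0.105]] [[ 0.549 -0.199  0.142]]
```

View pics/z.png

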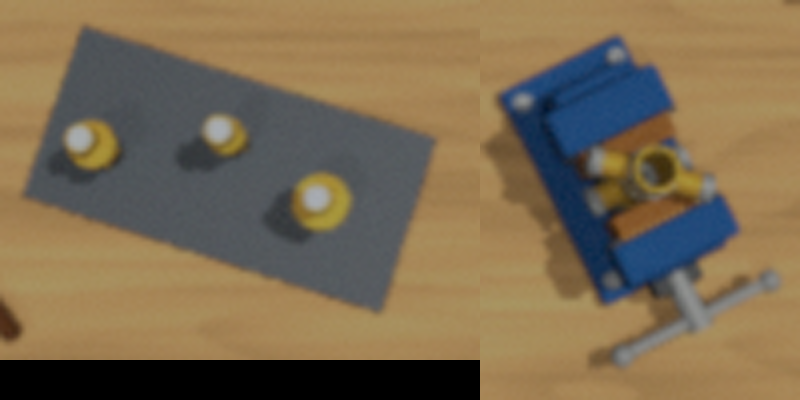

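```bash
cat >> h.py <<'E'
def to(p,st=None):
    st=st or env.read_state();R=np.array(st["eef_rot"]).reshape(3,3);return R.T@(np.array(p)-st["position"])
E
python3 - <<'E'
from h import *
b=onz("top",[[165,224.5],[200,222.5],[224,239.5]],.108);r=onz("top",[[334.3,227.5]],.142);print(b.round(3),r.round(3))
print(to([*b[0,:2],.235]).round(3))
m=onz("top",[[145+20,190+7],[145+435/4,190+35]],.006);print(m.round(3))
E
```

```text
[[0.56  0.232 0.108]
 [0.565 0.14  0.108]
 [0.52  0.077 0.108]] [[ 0.546 -0.203  0.142]]
[-0.456 -0.251 -0.004]
[[0.65  0.257 0.006]
 [0.568 0.001 0.006]]
```

arm_command --plan "-0.456 -0.251 -0.02 0 0 1.55;-0.456 -0.251 -0.02 0 0 1.55;-0.456 -0.251 -0.02 0 0 1.55;-0.456 -0.251 -0.02 0 0 1.55;-0.456 -0.251 -0.02 0 0 1.55;-0.456 -0.251 -0.02 0 0 1.55;-0.456 -0.251 -0.02 0 0 1.55;-0.456 -0.251 -0.02 0 0 1.55;-0.456 -0.251 -0.02 0 0 1.55;-0.456 -0.251 -0.02 0 0 1.55;-0.456 -0.251 -0.02 0 0 1.55;-0.456 -0.251 -0.02 0 0 1.55" --jaw -0.3

```text
clock: 1.1
position: [0.5466, 0.2452, 0.2504]
eef_rot: [[0.259, 0.966, -0.0], [0.966, -0.259, 0.0], [-0.0, -0.0, -1.0]]
ft_force: [1.5, 1.0, -0.8]
opening: 0.649
finger_force: 0.0
```

arm_command --plan "-0.009 0.016 0 0 0 0;-0.009 0.016 0 0 0 0;-0.009 0.016 0 0 0 0;-0.009 0.016 0 0 0 0"

```text
clock: 1.43
position: [0.558, 0.2353, 0.2499]
eef_rot: [[0.252, 0.968, -0.002], [0.968, -0.252, 0.0], [-0.0, -0.002, -1.0]]
ft_force: [0.2, 0.5, -1.2]
opening: 0.648
finger_force: 0.0
```

```bash
python3 - <<'E'
from h import *
st,im=snap("wrist","w1");print(st["position"],st["eef_rot"])
E
```

```text
[0.55804014 0.2352765  0.249913  ] [[ 2.51675140e-01  9.67810565e-01 -1.52786820e-03]
 [ 9.67811770e-01 -2.51674889e-01  3.56980110e-04]
 [-3.90369380e-05 -1.56853184e-03 -9.99998769e-01]]
```

View pics/w1.png

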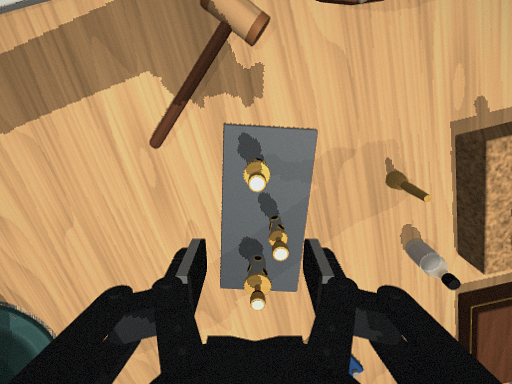

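```bash
python3 - <<'E'
from h import *
st=env.read_state();im=cv2.imread("pics/w1.png");hsv=cv2.cvtColor(im,cv2.COLOR_BGR2HSV)
w=((im.min(2)>185)).astype(np.uint8);w[:120]=0;w[:,:220]=0;w[:,320:]=0
n,l,s,c=cv2.connectedComponentsWithStats(w)
for i in range(1,n):
    if s[i,4]>30: print("top",c[i].round(1),s[i],onz("wrist",[c[i]],.108,st).round(4))
y=((hsv[:,:,1]>110)&(hsv[:,:,2]>60)).astype(np.uint8);y[:130]=0;y[:,:230]=0;y[:,310:]=0
n,l,s,c=cv2.connectedComponentsWithStats(y)
for i in range(1,n):
    if s[i,4]>100:
        x0,y0,ww,hh,_=s[i]
        W=[(r,*np.where(l[r]==i)[0][[0,-1]]) for r in range(y0,y0+hh)]
        r,a,b=max(W,key=lambda t:t[2]-t[1]);P=onz("wrist",[[a-.5,r],[b+.5,r]],.070,st)
        print(s[i],r,a,b,"cap w",np.linalg.norm(P[0]-P[1]).round(4),P.mean(0).round(4))
E
```

```text
top [256.6 183.3] [250 177  14  13 143] [[0.5597 0.2334 0.108 ]]
top [280.5 253.8] [275 249  12  11 104] [[0.5654 0.1427 0.108 ]]
top [257.4 304.8] [252 301  12   9  82] [[0.5209 0.0779 0.108 ]]
[243 159  28  33 482] 173 243 269 cap w 0.0324 [0.5595 0.2349 0.07  ]
[304 197   6  45 139] 235 304 309 cap w 0.0078 [0.6024 0.1381 0.07  ]
[269 224  20  37 370] 237 269 287 cap w 0.0247 [0.5659 0.1446 0.07  ]
[ 230  243   80  101 4183] 293 230 309 cap w 0.1127 [0.5347 0.0614 0.07  ]
```

arm_command --plan "-0.001 0.002 0.03 0 0 0;-0.001 0.002 0.06 0 0 0;-0.001 0.002 0.09 0 0 0;-0.001 0.002 0.115 0 0 0;-0.001 0.002 0.13 0 0 0;-0.001 0.002 0.14 0 0 0;-0.001 0.002 0.14 0 0 0;-0.001 0.002 0.14 0 0 0"

```text
clock: 2.15
position: [0.5605, 0.2336, 0.1107]
eef_rot: [[0.252, 0.968, -0.0], [0.968, -0.252, 0.0], [0.0, -0.0, -1.0]]
ft_force: [-0.1, -0.1, 0.6]
opening: 0.654
finger_force: 0.0
```

```bash
python3 - <<'E'
from h import *
st,im=snap("wrist","w2");print(st["position"],to([.5597,.2335,.0935]).round(4))
w=(im.min(2)>185).astype(np.uint8)
n,l,s,c=cv2.connectedComponentsWithStats(w)
for i in range(1,n):
    if s[i,4]>60: print("top",c[i].round(1),s[i],onz("wrist",[c[i]],.108,st).round(4))
E
```

```text
[0.5604666  0.23358361 0.11068671] [-0.0005 -0.0014  0.018 ]
top [253.6 249.5] [242 239  25  22 431] [[0.56   0.2328 0.108 ]]
```

View pics/w2.png

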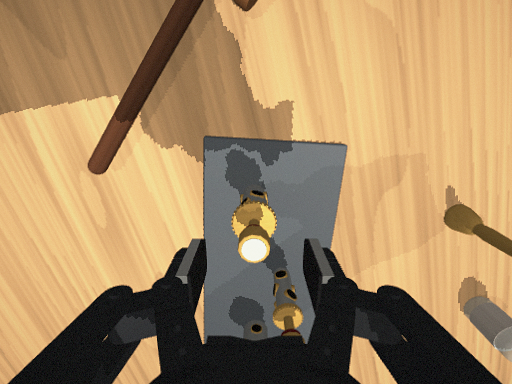

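arm_command --plan "-0.0005 -0.0005 0.008 0 0 0;-0.0005 -0.0005 0.015 0 0 0;-0.0005 -0.0005 0.017 0 0 0;-0.0005 -0.0005 0.017 0 0 0;-0.0005 -0.0005 0.017 0 0 0"

```text
clock: 2.62
position: [0.5602, 0.2322, 0.0934]
eef_rot: [[0.253, 0.967, -0.0], [0.967, -0.253, -0.0], [-0.0, -0.0, -1.0]]
ft_force: [-0.5, -0.3, 0.1]
opening: 0.65
finger_force: 0.0
```

arm_command --plan "0 0 0 0 0 0;0 0 0 0 0 0;0 0 0 0 0 0;0 0 0 0 0 0;0 0 0 0 0 0;0 0 0 0 0 0;0 0 0 0 0 0;0 0 0 0 0 0" --jaw 1 --grip_force 70

```text
clock: 3.28
position: [0.5605, 0.2325, 0.094]
eef_rot: [[0.253, 0.967, 0.001], [0.967, -0.253, 0.001], [0.001, 0.001, -1.0]]
ft_force: [-0.5, 0.7, 5.1]
opening: 0.2
finger_force: 68.5
```

arm_command --plan "0 0 -0.01 0 0 0;0 0 -0.03 0 0 0;0 0 -0.06 0 0 0;0 0 -0.09 0 0 0;0 0 -0.12 0 0 0;0 0 -0.15 0 0 0;0 0 -0.17 0 0 0;0 0 -0.18 0 0 0;0 0 -0.18 0 0 0;0 0 -0.18 0 0 0"

```text
clock: 4.12
position: [0.5595, 0.2322, 0.2727]
eef_rot: [[0.253, 0.967, -0.001], [0.967, -0.253, -0.0], [-0.001, -0.001, -1.0]]
ft_force: [0.0, -0.1, -2.3]
opening: 0.199
finger_force: 68.5
```

```bash
python3 - <<'E'
from h import *
st,im=snap("wrist","w3");print(st["position"],st["ft_force"],st["opening"],to([.546,-.203,st["position"][2]]).round(4))
s=cv2.imread("pics/w3.png")[150:384,130:390]
_,sc=snap("scene","s3");sc=sc[60:260,200:420,::-1]
A=cv2.resize(s,None,fx=1.5,fy=1.5);B=cv2.resize(sc,(386,351))
cv2.imwrite("pics/z3.png",np.hstack([A,B]))
E
```

```text
[0.55954892 0.23215256 0.2727386 ] [ 0.03718322 -0.14584586 -2.31799704] 0.19890528546960934 [-4.242e-01  9.750e-02 -3.000e-04]
```

View pics/z3.png

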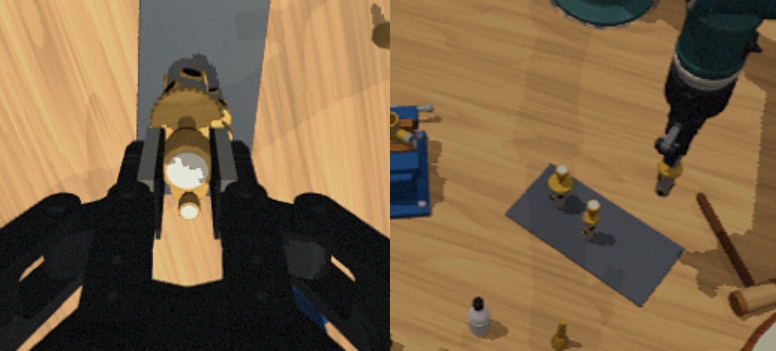

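arm_command --plan "-0.02 0.004 0 0 0 0;-0.05 0.01 0 0 0 0;-0.085 0.017 0 0 0 0;-0.125 0.025 0 0 0 0;-0.165 0.033 0 0 0 0;-0.205 0.041 0 0 0 0;-0.245 0.049 0 0 0 0;-0.285 0.057 0 0 0 0;-0.325 0.065 0 0 0 0;-0.365 0.073 0 0 0 0;-0.4 0.08 0 0 0 0;-0.43 0.086 0 0 0 0"

```text
clock: 5.22
position: [0.5328, -0.2083, 0.2719]
eef_rot: [[0.255, 0.967, -0.003], [0.967, -0.256, -0.0], [-0.001, -0.003, -1.0]]
ft_force: [0.0, -0.1, -0.4]
opening: 0.201
finger_force: 68.5
```

arm_command --plan "-0.025 0.005 0 0 0 0;-0.045 0.009 0 0 0 0;-0.06 0.011 0 0 0 0;-0.06 0.011 0 0 0 0;-0.06 0.011 0 0 0 0;-0.06 0.011 0 0 0 0"

```text
clock: 5.72
position: [0.5298, -0.2648, 0.2723]
eef_rot: [[0.252, 0.968, -0.002], [0.968, -0.252, 0.001], [0.001, -0.002, -1.0]]
ft_force: [-0.4, 0.3, -0.6]
opening: 0.197
finger_force: 68.5
```

```bash
python3 - <<'E'
from h import *
st,im=snap("wrist","w4");print(st["position"],st["eef_rot"],st["opening"],to([.546,-.203,st["position"][2]]).round(4))
E
```

```text
[ 0.52979595 -0.26478824  0.27229927] [[ 2.52183259e-01  9.67677668e-01 -1.87989588e-03]
 [ 9.67679107e-01 -2.52180944e-01  1.38446413e-03]
 [ 8.65641101e-04 -2.16827465e-03 -9.99997275e-01]] 0.19724959930623098 [ 0.0635 -0.      0.0004]
```

View pics/w4.png

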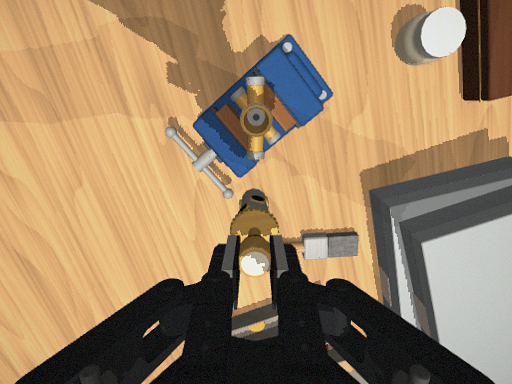

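```bash
python3 - <<'E'
from h import *
im=cv2.imread("pics/w4.png")
A=cv2.resize(im[80:155,217:292],(600,600),interpolation=cv2.INTER_NEAREST)[:, 100:500]
B=cv2.resize(im[180:285,217:292],(400,560),interpolation=cv2.INTER_NEAREST);B=cv2.copyMakeBorder(B,0,40,0,0,0)
cv2.imwrite("pics/z4.png",np.hstack([A,B]))
E
```

```text
(no output)
```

View pics/z4.png

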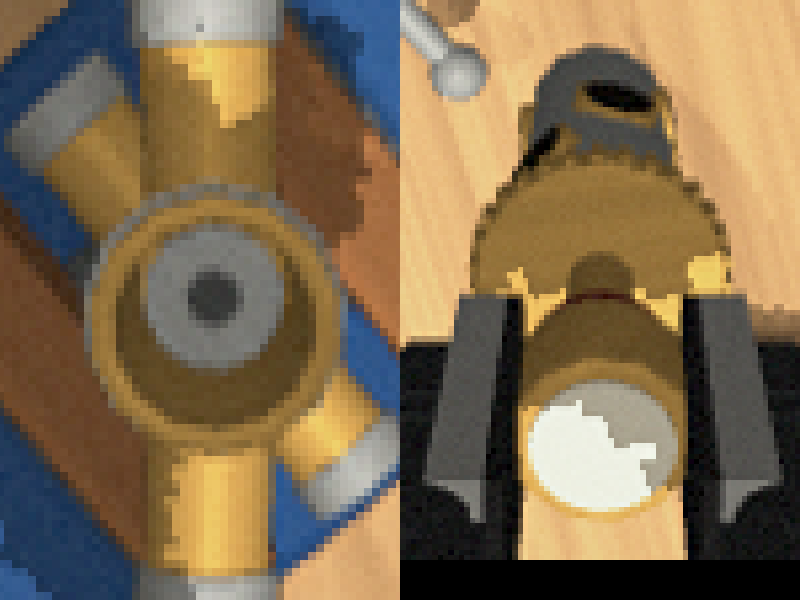

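```bash
python3 - <<'E'
from h import *
st=env.read_state();R=st["eef_rot"];T=lambda p:(R.T@(p-st["position"])*1000).round(1)
f=st["position"][2]-.0875
g=lambda u,v,z:T(onz("wrist",[[u,v]],z,st)[0])
P=lambda x,y:(217+x/5.333-.5,180+y/5.333-.5)
print("rim",onz("wrist",[[255.7,120.1]],.142,st),g(255.7,120.1,.142))
print("button",g(*P(203,440),f+.102))
print("cap low edge-16",g(*P(201,165),f+.060)-[16,0,0],"hi",g(*P(201,165),f+.066)-[16,0,0])
print("foot -8",g(*P(200,47),f)-[8,0,0],"-11",g(*P(200,47),f+.003)-[11,0,0])
print("cap w",g(*P(70,260),f+.066),g(*P(330,260),f+.066))
E
```

```text
rim [[ 0.54756891 -0.20202568  0.142     ]] [ 64.7   1.4 130.7]
button [  1.6   0.3 -14.5]
cap low edge-16 [-2.1  0.1 27.5] hi [ 0.4  0.1 21.5]
foot -8 [ 2.  -0.1 87.5] -11 [ 0.  -0.1 84.5]
cap w [  3.8 -16.   21.5] [ 3.9 15.9 21.5]
```

arm_command --plan "0.015 0 0 0 0 0;0.035 0.001 0 0 0 0;0.053 0.001 0 0 0 0;0.064 0.001 0 0 0 0;0.064 0.001 0.01 0 0 0;0.064 0.001 0.025 0 0 0;0.064 0.001 0.032 0 0 0;0.064 0.001 0.034 0 0 0;0.064 0.001 0.034 0 0 0;0.064 0.001 0.034 0 0 0"

```text
clock: 6.6
position: [0.547, -0.2054, 0.2397]
eef_rot: [[0.254, 0.967, 0.0], [0.967, -0.254, -0.0], [-0.0, 0.0, -1.0]]
ft_force: [0.1, 0.3, -0.1]
opening: 0.194
finger_force: 68.5
```

```bash
python3 - <<'E'
from h import *
st,im=snap("wrist","w5");print(st["position"],st["ft_force"],to([.5475,-.2023,st["position"][2]]).round(4))
st,im=snap("scene","s5");st,i2=snap("top","t5")
a=cv2.imread("pics/w5.png")[130:290,190:320];c=cv2.imread("pics/scene0.png")
print(onz("scene",[[200,128]],.142))
b=cv2.imread("pics/s5.png")[60:190,150:260];t=cv2.imread("pics/t5.png")[170:290,290:390]
rs=lambda x,w:cv2.resize(x,(w,480),interpolation=cv2.INTER_NEAREST)
cv2.imwrite("pics/z5.png",np.hstack([rs(a,390),rs(b,406)]))
E
```

```text
[ 0.54701892 -0.20537907  0.23969239] [ 0.09409098  0.29147041 -0.07732517] [ 0.003  -0.0005  0.0003]
[[ 0.548767   -0.19862608  0.142     ]]
```

View pics/z5.png

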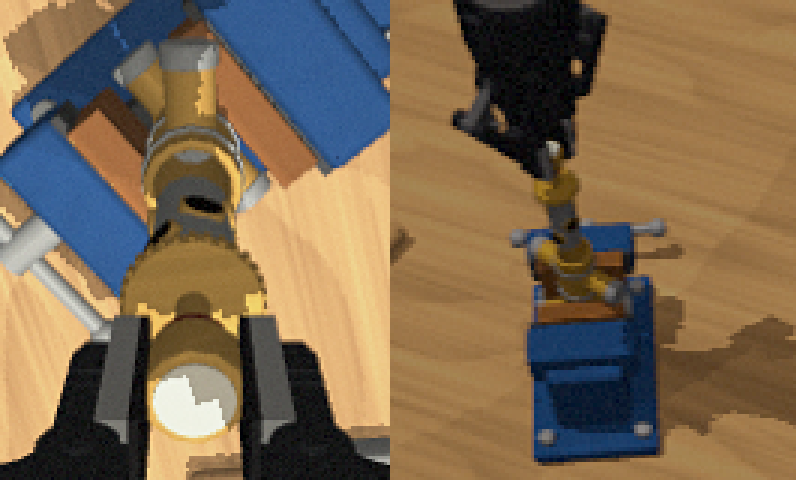

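arm_command --plan "0.0025 0 0 0 0 0;0.0025 0 0 0 0 0;0.0025 0 0 0 0 0;0.0025 0 0.003 0 0 0;0.0025 0 0.006 0 0 0;0.0025 0 0.009 0 0 0;0.0025 0 0.012 0 0 0;0.0025 0 0.013 0 0 0;0.0025 0 0.013 0 0 0"

```text
clock: 7.5
position: [0.5474, -0.2022, 0.226]
eef_rot: [[0.253, 0.967, -0.001], [0.967, -0.253, 0.0], [-0.0, -0.001, -1.0]]
ft_force: [-0.8, 0.3, -0.8]
opening: 0.199
finger_force: 68.5
```

arm_command --plan "0 0 0.002 0 0 0;0 0 0.004 0 0 0;0 0 0.006 0 0 0;0 0 0.008 0 0 0;0 0 0.01 0 0 0;0 0 0.01 0 0 0"

```text
clock: 8.0
position: [0.5474, -0.2021, 0.216]
eef_rot: [[0.253, 0.967, -0.001], [0.967, -0.253, 0.0], [-0.0, -0.001, -1.0]]
ft_force: [-0.7, -0.7, -1.3]
opening: 0.199
finger_force: 68.5
```

arm_command --plan "0 0 0.004 0 0 0;0 0 0.008 0 0 0;0 0 0.012 0 0 0;0 0 0.016 0 0 0;0 0 0.02 0 0 0;0 0 0.024 0 0 0;0 0 0.028 0 0 0;0 0 0.032 0 0 0;0 0 0.036 0 0 0;0 0 0.04 0 0 0;0 0 0.04 0 0 0"

```text
clock: 8.92
position: [0.5472, -0.202, 0.1755]
eef_rot: [[0.253, 0.967, -0.001], [0.967, -0.253, 0.0], [-0.0, -0.001, -1.0]]
ft_force: [-0.6, -0.7, -0.7]
opening: 0.199
finger_force: 68.5
```

Foot 54 mm deep without contact; now onto the spring.

arm_command --plan "0 0 0.003 0 0 0;0 0 0.006 0 0 0;0 0 0.009 0 0 0;0 0 0.012 0 0 0;0 0 0.014 0 0 0;0 0 0.014 0 0 0;0 0 0.014 0 0 0"

```text
clock: 9.5
position: [0.5479, -0.2024, 0.1628]
eef_rot: [[0.253, 0.967, 0.001], [0.967, -0.253, -0.0], [0.0, 0.001, -1.0]]
ft_force: [-1.0, 0.1, 3.6]
opening: 0.2
finger_force: 68.9
```

arm_command --plan "0 0 0.002 0 0 0;0 0 0.004 0 0 0;0 0 0.006 0 0 0;0 0 0.008 0 0 0;0 0 0.009 0 0 0;0 0 0.009 0 0 0;0 0 0.009 0 0 0" --grip_force 90

```text
clock: 10.08
position: [0.548, -0.2024, 0.1537]
eef_rot: [[0.253, 0.967, 0.001], [0.967, -0.253, -0.0], [0.0, 0.001, -1.0]]
ft_force: [-1.1, 0.0, 5.3]
opening: 0.191
finger_force: 88.2
```

arm_command --plan "0 0 0.0008 0 0 0;0 0 0.0015 0 0 0;0 0 0.0022 0 0 0;0 0 0.0022 0 0 0;0 0 0.0022 0 0 0"

```text
clock: 10.5
position: [0.5481, -0.2024, 0.1521]
eef_rot: [[0.253, 0.967, 0.001], [0.967, -0.253, 0.0], [0.0, 0.001, -1.0]]
ft_force: [-2.0, 1.0, 10.3]
opening: 0.187
finger_force: 88.7
```

arm_command --plan "0 0 0.0004 0 0 0;0 0 0.0008 0 0 0;0 0 0.0008 0 0 0;0 0 0.0008 0 0 0;0 0 0.0008 0 0 0"

```text
clock: 10.92
position: [0.5481, -0.2024, 0.152]
eef_rot: [[0.253, 0.967, 0.001], [0.967, -0.253, 0.001], [0.001, 0.001, -1.0]]
ft_force: [-4.1, 1.6, 15.3]
opening: 0.187
finger_force: 89.1
```

arm_command --plan "0 0 0.0002 0 0 0;0 0 0.0002 0 0 0;0 0 0.0002 0 0 0;0 0 0.0002 0 0 0;0 0 0.0002 0 0 0;0 0 0.0002 0 0 0"

```text
clock: 11.42
position: [0.5481, -0.2024, 0.152]
eef_rot: [[0.253, 0.967, 0.001], [0.967, -0.253, 0.001], [0.001, 0.001, -1.0]]
ft_force: [-3.2, 2.5, 15.4]
opening: 0.186
finger_force: 89.2
```

```bash
python3 - <<'E'
from h import *
st,im=snap("wrist","w6");print(st["clock"],st["position"],st["ft_force"],st["opening"])
a=cv2.imread("pics/w6.png")[130:290,190:320];cv2.imwrite("pics/z6.png",cv2.resize(a,(480,590),interpolation=cv2.INTER_NEAREST))
E
```

```text
11.4167 [ 0.54806483 -0.20238844  0.1519647 ] [-3.2189775   2.48579684 15.4383288 ] 0.18587948744366775
```

View pics/z6.png

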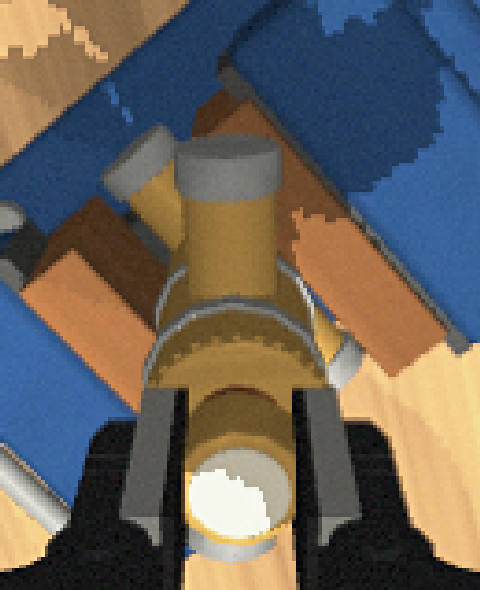

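The cap sits flat on the casing rim, with the felt and button (at about 240,490) hard down on it. The push is steady at about 15 to 16 N, so I'm handing in.

```bash
python3 -c "
from cell import env
print(env.finish_job())"
```

```text
the job is handed in; nothing more can be done
None
```

The fitting piston is in the casing with its button held hard down on the top cap at about 15–16 N; the job was handed in at about 11.4 s, with the other two pistons and the loose items left alone.

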